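# Pack the glaze caddy for the next class

## Task

Pack the wooden caddy on the ceramics bench for the next glazing class: stand the blue-lidded, green-lidded and yellow-lidded jars upright in the caddy, each on the pad of its own lid's colour, and lay the glaze brush flat in the long cork-floored bay. Leave the red-lidded jar and the open jar without a lid where they stand, and let go of everything.

Things in the scene. Friction and masses are not known exactly. Their poses are not given: they have to be found in the camera images.
- caddy: low fixed wood caddy, 155 (x) by 242 mm (y); all in mm: walls 5 thick, tops 24 above bench. Origin: centre of underside, on the bench. 3 jar bays 74 by 74 inside, in a row at x = +35.5, y = -79, 0, +79, each with a coloured pad as floor. Long brush bay on the -x side, 66 (x) by 232 (y) inside, centred at x = -39.5, y = 0; its raised cork floor is 18 above the bench, its walls 6 above that
- pad_blue: blue square pad 70 by 70 by 3 mm, fixed on the floor of one of the three jar bays of the caddy (which one varies). Origin: centre of its underside, 5 mm above the bench; its top is 8 mm above the bench and the bay walls rise 16 mm above its top. Its axes are parallel to the caddy's
- pad_green: green square pad, otherwise as pad_blue, in another jar bay
- pad_yellow: yellow square pad, otherwise as pad_blue, in another jar bay
- jar_blue: round white glaze jar with a blue screw lid and a blue band, standing upright, diameter 50 mm, height 60 mm (the lid is the top 14 mm), about 0.2 kg. Origin: centre of its underside, z up
- jar_green: same jar with a green lid and band
- jar_yellow: same jar with a yellow lid and band
- jar_red: same jar with a red lid and band; it does not belong in the caddy
- jar_open: empty jar without a lid, white with a blue band, open mouth, diameter 50 mm, height 52 mm; it does not belong in the caddy. Origin: centre of its underside, z up
- brush: flat glaze brush lying on the bench, 150 mm long (its x; all in mm), about 60 g: wooden handle 16 wide (y), 18 high, from x = -75 to +20; copper ferrule 30 wide from +20 to +40; dark head 32 wide from +40 to +75; balances about 9 to the head's side of the origin. Origin: middle of its length, on the underside, z up
Things that resemble listed ones, but are neither listed nor needed, are in the scene too. What is shaped like the jar_blue but pink is not meant.

How it is judged (in metres and radians):
At the end, for the whole second after the job is handed in: Blue, green and yellow jars stand upright (7 deg) at rest on the pads of their colours, within 18 mm of the pad centres and 4 mm of the pad tops; the brush lies flat (7 deg) at rest on the floor of the long bay; the red and open jars are within 20 mm of their starts (horizontal distance between jar_blue and pad_blue below 0.018 m and z of jar_blue in the frame of pad_blue between -0.001 and 0.007 m and angle between each of jar_blue, jar_green, jar_yellow, brush's own z axis and vertical below 0.12 rad and linear speed of each of jar_blue, jar_green, jar_yellow, brush below 0.02 m/s and horizontal distance between jar_green and pad_green below 0.018 m and z of jar_green in the frame of pad_green between -0.001 and 0.007 m and horizontal distance between jar_yellow and pad_yellow below 0.018 m and z of jar_yellow in the frame of pad_yellow between -0.001 and 0.007 m and x of brush in the frame of caddy between -0.066 and -0.013 m and y of brush in the frame of caddy between -0.045 and 0.045 m and z of brush in the frame of caddy between 0.014 and 0.022 m and distance of each of jar_red, jar_open from where it was at the start of the episode below 0.02 m); the robot touches nothing.
It fails at once if the red-lidded jar was shifted by more than 20 mm or knocked over (distance of jar_red from where it was at the start of the episode above 0.02 m or angle between jar_red's own z axis and vertical above 0.5 rad).
It fails at once if the open jar was shifted by more than 20 mm or knocked over (distance of jar_open from where it was at the start of the episode above 0.02 m or angle between jar_open's own z axis and vertical above 0.5 rad).
It also fails if it takes over 115 s, if anything falls off the work surface, if the arm or the gripper's body presses on something with over 40 N, if the wrist force passes 120 N, or if a joint passes its speed limit or range.

## Robot

A 6-joint arm with a two-finger parallel gripper is mounted at the origin on the work surface. World frame = base frame: x ahead of the robot, y to its left, z up, the work surface at z = 0. Lengths are in mm, angles in rad, forces in N, time in s.
With the tool pointing down it reaches from about 300 to 750 mm from the base axis. Payload 8.5 kg.
Tool frame: the origin (TCP) lies at the very end of the fingers, on their centre line; the grasp point (between the pads) lies 19 mm behind it; z points along the fingers, x is the direction in which the jaws open and shut, and the axes are right-handed (so a half turn about z gives the same grasp; the last joint's range is limited). The gripper opens to 88 mm and grips with 3 to 60 N. Pads are 18 mm wide; open, the fingers measure 123 mm over their backs; the gripper's body (75 mm by 187 mm) begins 45 mm behind the grasp point.
Start: joints at [-1.383, 0.381, 1.297, -0, 1.464, -0.215], TCP at [215.59, -505.965, 214.048] pointing down, gripper open.
Joint ranges: [-3.11, 3.11], [-0.89, 2.33], [0.22, 2.48], [-1.42, 4.56], [0.17, 2.85], [-2.88, 2.88]. Speed limits (rad/s): [2.39, 2.39, 3.14, 3.14, 3.14, 3.14].

## Interface

Orientations are given as a unit quaternion [x, y, z, w].
In Python, from workcell import get_obs, get_image, camera_info, hand_in gives the robot as it stands. The module is installed in compiled form; this text tells all that it offers.
- The arm moves only by the tool carry_out, never from a script. Its argument "deltas" is a list of rows, each a list of 5 numbers: the opening, from -1 (shut) to 1 (fully open), then the shift along the tool's x, y, z in cm, then the turn about the tool's z in degrees. A call has exactly 10 rows; each row shifts and turns the commanded pose from where the row before left it, along the tool's axes as they then stand; what a row does not reach is not made up. A row lasts 1/10 s, in which the tool goes at most 50 mm and 8.59 degrees, less where a joint would pass 70% of its speed; a pose out of reach is approached as far as the arm can. A call is refused whole if a number of a shift passes 5 or a number of a turn 8.59, either way. A call with a gripper value outside its range is refused whole. The fingers move at their own pace and stop on an object; the grip force is fixed at half the most. Time passes only in rows, so rows that do not move let the fingers close, or fill a call up. It gives the time, the measured TCP pose, the force and the opening at its end, in the units of the state.
- get_obs(): the state, without advancing time (a new reading comes with each control period).
- get_image(name): name is "side" or "top" or "wrist"; returns (picture, depth): 420x560x3 uint8, red, green, blue; 420x560 float32, mm along the optical axis (not along the pixel's ray), 0 where there is no reading.
- camera_info(name): a dict with "intrinsics" (3x3 intrinsics, pixels), "position" and "orientation" of the camera in the world. Camera axes: x right, y down, z forward; pixel columns grow to the right and rows downward; lengths in mm; the calibration is good to about 2 mm. A picture is of the moment at which its call begins: read the wrist's pose just before it. camera_info takes no time and is no camera call; for the wrist camera it gives the pose at the moment of the call.
- hand_in(): hands the job in, once; it reports no verdict.
The state is a dict: "time": time; "joint_pos": joint angles; "joint_vel": joint speeds; "effort": joint torques, N m; "ee_pos": TCP position; "tcp_rot": TCP orientation; "contact_force": force on the tool from outside, world axes, zero at the start; "ft_torque": the same for the moment, N m; "gripper_width": finger opening in mm.
Only numpy, scipy, OpenCV 4.12 (cv2) and the standard library are available. Lean on these libraries where they do the work, as an engineer would, in place of code of your own. Each camera call takes 0.05 s, during which the arm holds its last target. There are 200 camera calls.

## Working session

There is one attempt and no reset: what is moved stays moved. The work goes in short steps, Python scripts to look and compute and a tool call to move; the robot and the scene stay as the last step left them, time stands still between calls to the robot, and variables do not carry over. Pictures are saved under pics/ and viewed, about 12 in all and at most 16, crops included, and the job is handed in when it is done.

Besides the shell and the picture viewer there is one more tool, called after "Request:" as name(argument=value, ...), one argument or row to a line, values as JSON. carry_out: Moves the arm, as the interface text tells. Its arguments: {"type":"object","properties":{"deltas":{"type":"array"}},"required":["deltas"]}

```bash
mkdir -p pics; cat > h.py <<'E'
import numpy as np, cv2
from scipy.spatial.transform import Rotation as R
from workcell import get_obs, get_image, camera_info, hand_in
def grab(n,f):
    ci=camera_info(n); im,d=get_image(n)
    cv2.imwrite('pics/'+f+'.png',im[:,:,::-1]); np.savez('pics/'+f,im=im,d=d,K=ci['intrinsics'],p=ci['position'],o=ci['orientation'])
    return im,d,ci
def load(f): return np.load('pics/'+f+'.npz')
def ray(z,uv,h):
    v=np.linalg.inv(z['K'])@np.r_[uv,1.]; v=R.from_quat(z['o']).as_matrix()@v
    p=np.array(z['p']); return p+v*(h-p[2])/v[2]
def cloud(z):
    d=z['d']; v,u=np.mgrid[:d.shape[0],:d.shape[1]]
    c=np.stack([u,v,np.ones_like(u)],-1)@np.linalg.inv(z['K']).T*d[...,None]
    return c@R.from_quat(z['o']).as_matrix().T+z['p']
E
python3 - <<'E'
from h import *
for n in('top','side'):
    grab(n,n+'0'); z=load(n+'0'); print(n,z['K'],z['p'],R.from_quat(z['o']).as_matrix())
o=get_obs();print(o['ee_pos'],o['tcp_rot'],R.from_quat(o['tcp_rot']).as_matrix(),o['time'])
E
```

```text
top [[457.36216678   0.         285.02623523]
 [  0.         457.36216678 212.33942055]
 [  0.           0.           1.        ]] [ 349.95987092   -6.94569813 1214.33459701] [[ 0.02061187 -0.99035173  0.13703502]
 [-0.9996695  -0.0225212  -0.01239726]
 [ 0.01536384 -0.1367342  -0.99048862]]
side [[496.30761457   0.         282.33490981]
 [  0.         496.30761457 198.40722526]
 [  0.           0.           1.        ]] [-41.44049589 658.74773362 727.81734664] [[-0.78109034 -0.38480505  0.49175498]
 [-0.62429975  0.49659345 -0.60302966]
 [-0.01215344 -0.77802315 -0.62811804]]
[ 215.5398379  -505.70561216  213.53151442] [ 8.34260994e-01 -5.51369385e-01 -4.37955964e-04 -4.51561933e-04] [[ 3.91983220e-01 -9.19972337e-01 -2.32784306e-04]
 [-9.19971546e-01 -3.91983196e-01  1.23639204e-03]
 [-1.22869401e-03 -2.70489993e-04 -9.99999209e-01]] 0.1
```

View pics/top0.png

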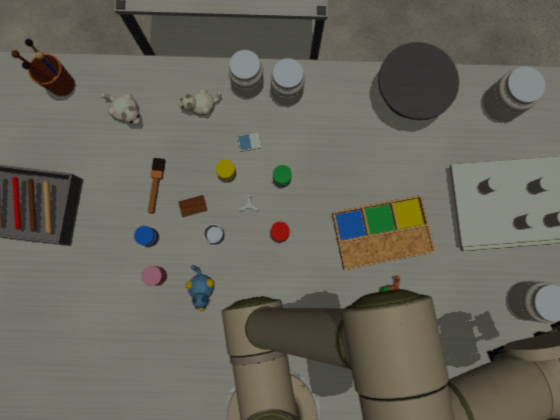

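View pics/side0.png

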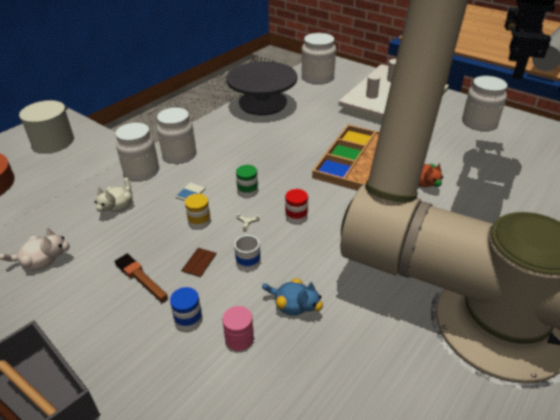

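The top view shows the lids: yellow (226,170), green (282,175), red (280,232), blue (146,236), open jar (214,234) and pink decoy (152,276). The brush runs from its head at (157,162) to its handle end at (152,210). The caddy pads are blue (351,224), green (380,219) and yellow (408,213). The side view agrees.

```bash
cat > m.py <<'E'
from h import *
z=load('top0'); im=z['im']; hsv=cv2.cvtColor(im,cv2.COLOR_RGB2HSV)
def blob(seed,r,lo,hi,h):
    m=cv2.inRange(hsv,np.array(lo),np.array(hi)); w=np.zeros_like(m); cv2.circle(w,seed,r,255,-1)
    c=max(cv2.findContours(m&w,0,2)[0],key=cv2.contourArea)
    (cc,wh,a)=cv2.minAreaRect(c); M=cv2.moments(c); cen=np.array([M['m10'],M['m01']])/M['m00']
    return ray(z,np.array(cc),h).round(1), ray(z,cen,h).round(1), [ray(z,p,h)[:2].round(0) for p in cv2.boxPoints((cc,wh,a))],cv2.contourArea(c)
B=([105,120,60],[130,255,255]);G=([50,120,50],[85,255,255]);Y=([20,150,80],[32,255,255]);RD=([0,0,0],[179,255,255])
for n,s,r,c,h in [('jb',(146,236),16,B,60),('jg',(282,175),14,G,60),('jy',(226,170),14,Y,60),('pb',(351,224),20,B,8),('pg',(380,219),20,G,8),('py',(408,213),20,Y,8)]:
    a=blob(s,r,c[0],c[1],h); print(n,*a[:2],a[3], a[2] if n[0]=='p' else '')
print('red',ray(z,[280,232],60),'open',ray(z,[214,234],52),'pink',ray(z,[152,276],60))
# brush: saturated against bench
P=cloud(z); print('hsv',hsv[160,157],hsv[175,156],hsv[200,153],hsv[200,175])
m=(((hsv[...,1]>130)|(hsv[...,2]<60))*255).astype(np.uint8); w=np.zeros_like(m); w[150:220,140:172]=255
c=max(cv2.findContours(m&w,0,2)[0],key=cv2.contourArea); print(cv2.contourArea(c))
box=cv2.boxPoints(cv2.minAreaRect(c)); print([ray(z,p,14)[:2].round(0) for p in box], ray(z,np.array(cv2.minAreaRect(c)[0]),14))
for n,s in dict(red=(280,232),jb=(146,236),brush=(153,200),pad=(351,224),cork=(385,250),caddyR=(353,285)).items():print(n,P[s[1],s[0]].round(0))
E
python3 m.py
```

```text
jb [444.  333.8  60. ] [443.8 333.2  60. ] 273.5 
jg [609.2 -10.2  60. ] [608.6 -10.7  60. ] 248.0 
jy [621.5 135.7  60. ] [620.3 136.1  60. ] 254.0 
pb [ 488.4 -196.5    8. ] [ 488.  -196.4    8. ] 608.0 [array([ 515., -156.]), array([ 530., -223.]), array([ 462., -237.]), array([ 448., -170.])]
pg [ 505.2 -274.2    8. ] [ 505.2 -274.4    8. ] 595.5 [array([ 531., -234.]), array([ 547., -300.]), array([ 479., -314.]), array([ 464., -249.])]
py [ 522.3 -350.9    8. ] [ 522.3 -350.9    8. ] 685.0 [array([ 551., -309.]), array([ 567., -379.]), array([ 493., -393.]), array([ 478., -323.])]
red [459.11836752  -9.70185732  60.        ] open [451.0687487  157.95748519  52.        ] pink [342.20976124 306.37543318  60.        ]
hsv [  8 117  24] [ 12 178 132] [ 15 193  98] [ 33  22 118]
397.0
[array([510., 346.]), array([657., 335.]), array([653., 302.]), array([506., 314.])] [581.0643211  324.44794384  14.        ]
red [459. -10.  59.]
jb [441. 326.  64.]
brush [540. 326.  20.]
pad [ 489. -198.   10.]
cork [ 422. -286.   18.]
caddyR [ 329. -205.    2.]
```

Request:
carry_out(
  deltas=[
    [1,0,0,0,-7.93],
    [1,0,0,0,-7.93],
    [1,0,0,0,-7.93],
    [1,0,0,0,-7.93],
    [1,0,0,0,-7.93],
    [1,0,0,0,-7.93],
    [1,0,0,0,-7.93],
    [1,0,0,0,-7.93],
    [1,0,0,0,-7.93],
    [1,0,0,0,-7.93],
  ],
)

```text
time: 1.1
ee_pos: [215.5, -505.8, 213.7]
tcp_rot: [0.994, 0.111, -0.0, -0.0]
contact_force: [0.4, 0.7, -0.5]
gripper_width: 88.3
```

```bash
cat > go.py <<'E'
import sys
from h import *
def go(*a):
    """go.py x y z yaw: remaining tool shift in cm and turn in degrees"""
    o=get_obs(); M=R.from_quat(o['tcp_rot']).as_matrix(); y=np.degrees(np.arctan2(M[1,0],M[0,0]))
    d=M.T@(np.array(a[:3])-o['ee_pos'])/10
    print('t',round(o['time'],2),'at',np.round(o['ee_pos'],1),'yaw',round(y,1),'w',round(o['gripper_width'],1),'F',np.round(o['contact_force'],1),'shift cm',d.round(2),'turn',round(y-a[3],1))
if __name__=='__main__': go(*map(float,sys.argv[1:]))
E
python3 go.py 609 -10.5 200 12.4
```

```text
t 1.1 at [ 215.5 -505.8  213.7] yaw 12.7 w 88.3 F [ 0.4  0.7 -0.5] shift cm [ 49.27 -39.66   1.41] turn 0.3
```

Request:
carry_out(
  deltas=[
    [1,2.46,-1.98,0,0],
    [1,2.46,-1.98,0,0],
    [1,2.46,-1.98,0,0],
    [1,2.46,-1.98,0,0],
    [1,2.46,-1.98,0,0],
    [1,2.46,-1.98,0,0],
    [1,2.46,-1.98,0,0],
    [1,2.46,-1.98,0,0],
    [1,2.46,-1.98,0,0],
    [1,2.46,-1.98,0,0],
  ],
)

```text
time: 2.1
ee_pos: [414.0, -258.6, 213.8]
tcp_rot: [0.994, 0.108, -0.0, -0.0]
contact_force: [0.5, 0.9, 0.0]
gripper_width: 88.3
```

Request:
carry_out(
  deltas=[
    [1,2.46,-1.98,0,0],
    [1,2.46,-1.98,0,0],
    [1,2.46,-1.98,0,0],
    [1,2.46,-1.98,0,0],
    [1,2.46,-1.98,0,0],
    [1,2.46,-1.98,0,0],
    [1,2.46,-1.98,0,0],
    [1,2.46,-1.98,0,0],
    [1,2.46,-1.98,0,0],
    [1,2.46,-1.98,0,0],
  ],
)

```text
time: 3.1
ee_pos: [611.8, -12.5, 213.6]
tcp_rot: [0.994, 0.108, -0.0, -0.0]
contact_force: [-0.5, 0.5, 0.0]
gripper_width: 88.0
```

```bash
python3 - <<'E'
from h import *
from go import go
go(609,-10.5,80,12.4)
grab('wrist','w1'); go(609,-10.5,80,12.4)
E
```

```text
t 3.1 at [611.8 -12.5 213.6] yaw 12.4 w 88.0 F [-0.5  0.5  0. ] shift cm [-0.22 -0.25 13.36] turn -0.0
t 3.15 at [613.6  -9.2 213.2] yaw 12.5 w 88.2 F [-2.6  2.5 -1.2] shift cm [-0.48  0.05 13.32] turn 0.1
```

View pics/w1.png

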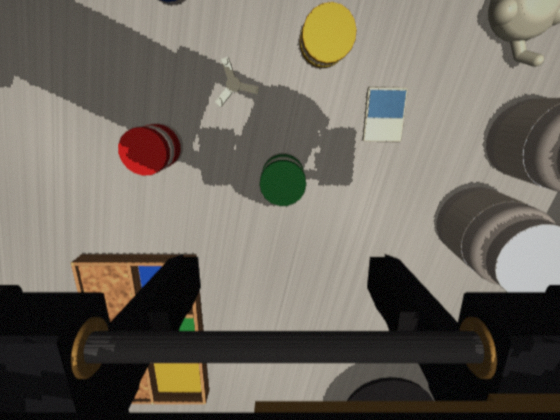

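The wrist view shows the green lid at about (283,180), red (147,150), yellow (329,34), and part of the caddy at lower left.

```bash
cat > ww.py <<'E'
from h import *
RNG=dict(b=([105,120,40],[130,255,255]),g=([50,120,40],[85,255,255]),y=([20,150,80],[32,255,255]))
def find(f,col,seed,r,h):
    z=load(f); hsv=cv2.cvtColor(z['im'],cv2.COLOR_RGB2HSV)
    m=cv2.inRange(hsv,*map(np.array,RNG[col])); w=np.zeros_like(m); cv2.circle(w,seed,r,255,-1)
    c=max(cv2.findContours(m&w,0,2)[0],key=cv2.contourArea); cc,rr=cv2.minEnclosingCircle(c)
    M=cv2.moments(c);k=np.array([M['m10'],M['m01']])/M['m00']
    print(col,'circ',np.round(cc),round(rr),ray(z,np.array(cc),h).round(1),'mom',ray(z,k,h).round(1))
E
python3 - <<'E'
from ww import *
find('w1','g',(283,180),35,60);find('w1','y',(329,30),40,60)
from go import go
go(609,-10.5,26,12.4)
E
```

```text
g circ [282. 182.] 23 [609.8 -10.3  60. ] mom [609.6 -10.3  60. ]
y circ [330.  33.] 30 [622.  135.3  60. ] mom [620.8 135.4  60. ]
t 3.15 at [613.6  -9.2 213.2] yaw 12.5 w 88.2 F [-2.6  2.5 -1.2] shift cm [-0.48  0.06 18.72] turn 0.1
```

Request:
carry_out(
  deltas=[
    [1,-0.2,0.05,2,0],
    [1,-0.2,0,2,0],
    [1,0,0,2,0],
    [1,0,0,2,0],
    [1,0,0,2,0],
    [1,0,0,2,0],
    [1,0,0,2,0],
    [1,0,0,2,0],
    [1,0,0,1.7,0],
    [1,0,0,1,0],
  ],
)

```text
time: 4.15
ee_pos: [606.6, -15.0, 25.4]
tcp_rot: [0.994, 0.108, -0.001, -0.0]
contact_force: [-0.1, 0.6, 0.7]
gripper_width: 87.9
```

Request:
carry_out(
  deltas=[
    [-1,0,0,0,0],
    [-1,0,0,0,0],
    [-1,0,0,0,0],
    [-1,0,0,0,0],
    [-1,0,0,0,0],
    [-1,0,0,0,0],
    [-1,0,0,0,0],
    [-1,0,0,-1,0],
    [-1,0,0,-2,0],
    [-1,0,0,-2,0],
  ],
)

```text
time: 5.15
ee_pos: [606.7, -15.0, 77.5]
tcp_rot: [0.994, 0.108, -0.001, -0.0]
contact_force: [0.4, 0.9, -1.0]
gripper_width: 49.0
```

```bash
python3 go.py 505.2 -274.3 100 12.4
```

```text
t 5.15 at [606.7 -15.   77.5] yaw 12.4 w 49.0 F [ 0.4  0.9 -1. ] shift cm [-15.48  23.15  -2.24] turn -0.0
```

Request:
carry_out(
  deltas=[
    [-1,-0.5,0.8,-1,0],
    [-1,-1.5,2.2,-1,0],
    [-1,-1.9,2.9,0,0],
    [-1,-1.9,2.9,0,0],
    [-1,-1.9,2.9,0,0],
    [-1,-1.9,2.9,0,0],
    [-1,-1.9,2.9,0,0],
    [-1,-1.9,2.9,0,0],
    [-1,-1.5,2.2,0,0],
    [-1,-0.58,1.0,0,0],
  ],
)

```text
time: 6.15
ee_pos: [505.3, -280.9, 96.8]
tcp_rot: [0.994, 0.107, -0.001, -0.0]
contact_force: [0.9, -0.7, -0.8]
gripper_width: 48.9
```

Request:
carry_out(
  deltas=[
    [-1,0,0,0,0],
    [-1,0,0,0,0],
    [-1,0,0,0,0],
    [-1,0,0,0,0],
    [-1,0,0,1,0],
    [-1,0,0,1,0],
    [-1,0,0,1,0],
    [-1,0,0,0,0],
    [-1,0,0,0,0],
    [-1,0,0,0,0],
  ],
)

```text
time: 7.15
ee_pos: [507.0, -278.9, 67.3]
tcp_rot: [0.994, 0.108, 0.0, 0.0]
contact_force: [-0.4, 0.1, -0.2]
gripper_width: 48.9
```

```bash
python3 - <<'E'
from h import *
from go import go
for i in range(2):
    go(505.2,-274.3,33.5,12.4); grab('wrist','w2')
E
```

```text
t 7.15 at [ 507.  -278.9   67.3] yaw 12.4 w 48.9 F [-0.4  0.1 -0.2] shift cm [-0.08 -0.49  3.38] turn -0.0
t 7.2 at [ 507.  -278.9   67.4] yaw 12.4 w 48.8 F [ 0.6 -0.4 -1.4] shift cm [-0.08 -0.49  3.39] turn -0.0
```

View pics/w2.png

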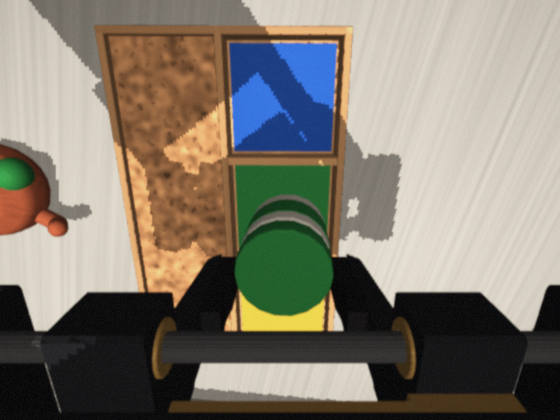

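The wrist view shows the green jar held over the middle bay, with the lid around (284,270), the blue pad at (283,98) and the cork bay on the left.

```bash
python3 - <<'E'
from ww import *
find('w2','b',(283,98),70,8)
find('w2','g',(284,268),50,102)
z=load('w2')
for uv,h in [((229,41),8),((338,42),8),((334,153),8),((231,157),8),((98,27),24),((352,27),24)]: print(uv,ray(z,np.array(uv,float),h).round(1))
E
```

```text
b circ [283.  98.] 70 [ 488.1 -195.3    8. ] mom [ 487.6 -194.4    8. ]
g circ [284. 268.] 50 [ 505.5 -272.2  102. ] mom [ 505.4 -272.   102. ]
(229, 41) [ 446.4 -168.7    8. ]
(338, 42) [ 515.7 -154.1    8. ]
(334, 153) [ 532.2 -224.2    8. ]
(231, 157) [ 459.8 -243.     8. ]
(98, 27) [ 371.7 -180.    24. ]
(352, 27) [ 519.9 -147.5   24. ]
```

Request:
carry_out(
  deltas=[
    [-1,0,0.15,1,0],
    [-1,0,0,1,0],
    [-1,0,0,1,0],
    [-1,0,0,0.4,0],
    [-1,0,0,0,0],
    [-1,0,0,0,0],
    [0.7,0,0,0,0],
    [0.7,0,0,0,0],
    [0.7,0,0,0,0],
    [0.7,0,0,0,0],
  ],
)

```text
time: 8.25
ee_pos: [507.0, -280.2, 32.6]
tcp_rot: [0.994, 0.108, -0.0, -0.0]
contact_force: [0.0, -0.4, 0.1]
gripper_width: 74.5
```

Request:
carry_out(
  deltas=[
    [0.7,0,0,0,0],
    [1,0,0,-0.5,0],
    [1,0,0,-1,0],
    [1,0,0,-1.5,0],
    [1,0,0,-2,0],
    [1,0,0,-2,0],
    [1,0,0,-2,0],
    [1,0,0,-2,0],
    [1,0,0,-1,0],
    [1,0,0,0,0],
  ],
)

```text
time: 9.25
ee_pos: [507.6, -280.6, 154.7]
tcp_rot: [0.994, 0.108, 0.001, 0.001]
contact_force: [-0.1, 0.5, -0.4]
gripper_width: 88.3
```

```bash
python3 - <<'E'
from h import *
from go import go
grab('wrist','w3'); go(621,135.5,150,12.4)
E
```

```text
t 9.3 at [ 507.2 -280.2  153.4] yaw 12.4 w 87.8 F [ 0.2 -0.4  0.2] shift cm [ 20.03 -38.17   0.32] turn -0.0
```

View pics/w3.png

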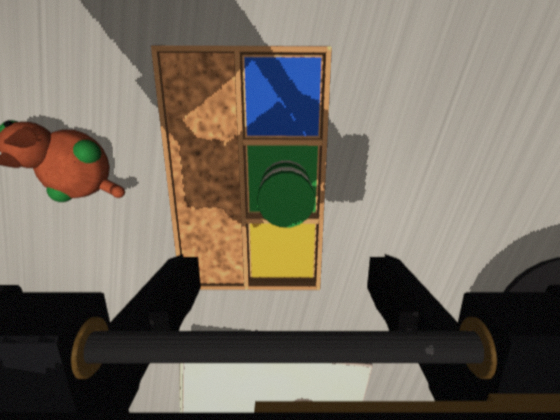

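The green jar stands in its bay, with its lid at (287,195). Next is the yellow jar.

Request:
carry_out(
  deltas=[
    [1,1.5,-2.9,0,0],
    [1,2,-3.85,0,0],
    [1,2.2,-4.2,0,0],
    [1,2.2,-4.2,0,0],
    [1,2.2,-4.2,0,0],
    [1,2.2,-4.2,0,0],
    [1,2.2,-4.2,0,0],
    [1,2.2,-4.2,0,0],
    [1,2,-3.8,0,0],
    [1,1.33,-2.42,0,0],
  ],
)

```text
time: 10.3
ee_pos: [620.7, 138.6, 151.6]
tcp_rot: [0.994, 0.109, -0.001, -0.0]
contact_force: [0.3, -1.4, -0.7]
gripper_width: 88.3
```

Request:
carry_out(
  deltas=[
    [1,0,0,0,0],
    [1,0,0,0,0],
    [1,0,0,1,0],
    [1,0,0,1,0],
    [1,0,0,1,0],
    [1,0,0,1,0],
    [1,0,0,1,0],
    [1,0,0,0,0],
    [1,0,0,0,0],
    [1,0,0,0,0],
  ],
)

```text
time: 11.3
ee_pos: [621.3, 135.6, 103.6]
tcp_rot: [0.994, 0.108, 0.001, 0.0]
contact_force: [1.2, 0.3, -0.2]
gripper_width: 87.9
```

```bash
python3 go.py 621.5 135.5 26 12.4
```

```text
t 11.3 at [621.3 135.6 103.6] yaw 12.4 w 87.9 F [ 1.2  0.3 -0.2] shift cm [0.01 0.02 7.76] turn -0.0
```

Request:
carry_out(
  deltas=[
    [1,0,0,1.5,0],
    [1,0,0,2,0],
    [1,0,0,2,0],
    [1,0,0,1.5,0],
    [1,0,0,0.8,0],
    [1,0,0,0,0],
    [-1,0,0,0,0],
    [-1,0,0,0,0],
    [-1,0,0,0,0],
    [-1,0,0,0,0],
  ],
)

```text
time: 12.3
ee_pos: [621.2, 135.6, 25.6]
tcp_rot: [0.994, 0.108, 0.0, 0.0]
contact_force: [-0.1, -0.1, 0.1]
gripper_width: 58.1
```

Request:
carry_out(
  deltas=[
    [-1,0,0,0,0],
    [-1,0,0,0,0],
    [-1,0,0,0,0],
    [-1,0,0,-1,0],
    [-1,0,0,-2,0],
    [-1,0,0,-2,0],
    [-1,0,0,-2,0],
    [-1,0,0,-2,0],
    [-1,0,0,-1,0],
    [-1,0,0,0,0],
  ],
)

```text
time: 13.3
ee_pos: [621.3, 135.6, 126.3]
tcp_rot: [0.994, 0.108, 0.001, 0.0]
contact_force: [1.0, 0.3, -2.3]
gripper_width: 49.0
```

```bash
python3 go.py 522.3 -351 125 12.4
```

```text
t 13.3 at [621.3 135.6 126.3] yaw 12.4 w 49.0 F [ 1.   0.3 -2.3] shift cm [-20.11  45.4    0.11] turn -0.0
```

Request:
carry_out(
  deltas=[
    [-1,-0.6,1.4,0,0],
    [-1,-1.2,2.7,0,0],
    [-1,-1.5,3.4,0,0],
    [-1,-1.5,3.4,0,0],
    [-1,-1.5,3.4,0,0],
    [-1,-1.5,3.4,0,0],
    [-1,-1.5,3.4,0,0],
    [-1,-1.5,3.4,0,0],
    [-1,-1.5,3.4,0,0],
    [-1,-1.5,3.4,0,0],
  ],
)

```text
time: 14.3
ee_pos: [551.6, -201.7, 123.8]
tcp_rot: [0.994, 0.108, -0.001, -0.001]
contact_force: [0.8, -0.3, -2.8]
gripper_width: 49.2
```

Request:
carry_out(
  deltas=[
    [-1,-1.5,3.4,0,0],
    [-1,-1.5,3.4,0,0],
    [-1,-1.5,3.4,0,0],
    [-1,-1.2,2.4,0,0],
    [-1,-0.61,0.9,0,0],
    [-1,0,0,0,0],
    [-1,0,0,1,0],
    [-1,0,0,2,0],
    [-1,0,0,1,0],
    [-1,0,0,0,0],
  ],
)

```text
time: 15.3
ee_pos: [520.3, -343.4, 83.2]
tcp_rot: [0.994, 0.108, -0.001, -0.002]
contact_force: [-1.4, 0.5, -2.6]
gripper_width: 49.1
```

```bash
python3 - <<'E'
from h import *
from go import go
get_image('wrist')
go(522.3,-351,33.5,12.4); grab('wrist','w4')
E
```

```text
t 15.35 at [ 520.7 -344.1   84.5] yaw 12.4 w 49.1 F [ 0.8  0.6 -2.1] shift cm [0.01 0.71 5.1 ] turn 0.0
```

View pics/w4.png

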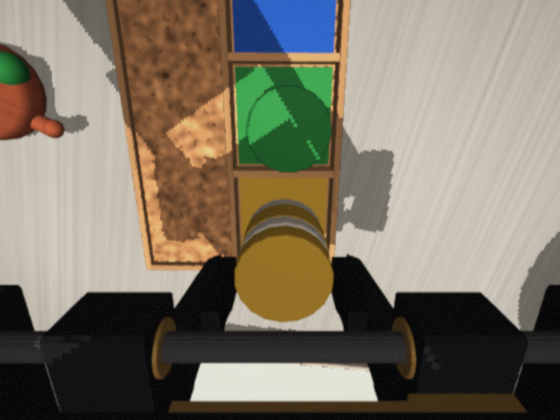

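The yellow jar is held over the yellow pad, with its lid around (284,272). The green jar stands on the green pad, with its lid around (289,128).

```bash
python3 - <<'E'
from ww import *
find('w4','y',(284,272),50,118.5)
z=load('w4')
for n,uv,h in [('gjar',(289,128),68),('wall g/y',(284,171),24),('lid y',(284,271),118.5)]: print(n,ray(z,np.array(uv,float),h).round(1))
P=cloud(z);print(P[128,289].round(),P[271,284].round())
E
```

```text
y circ [284. 274.] 49 [ 520.  -340.9  118.5] mom [ 520.  -340.9  118.5]
gjar [ 508.6 -275.9   68. ]
wall g/y [ 513.2 -310.2   24. ]
lid y [ 519.6 -339.1  118.5]
[ 509. -276.   69.] [ 519. -338.  120.]
```

Request:
carry_out(
  deltas=[
    [-1,0,0.45,0,0],
    [-1,0,0.4,0,0],
    [-1,0,0,1,0],
    [-1,0,0,1,0],
    [-1,0,0,1,0],
    [-1,0,0,1,0],
    [-1,0,0,0.7,0],
    [-1,0,0,0.4,0],
    [-1,0,0,0,0],
    [-1,0,0,0,0],
  ],
)

```text
time: 16.4
ee_pos: [522.5, -353.5, 34.2]
tcp_rot: [0.994, 0.108, 0.0, 0.0]
contact_force: [0.5, -0.6, -2.9]
gripper_width: 49.1
```

Request:
carry_out(
  deltas=[
    [0.7,0,0,0,0],
    [0.7,0,0,0,0],
    [0.7,0,0,0,0],
    [0.7,0,0,0,0],
    [0.7,0,0,0,0],
    [1,0,0,-1,0],
    [1,0,0,-2,0],
    [1,0,0,-3,0],
    [1,0,0,-3,0],
    [1,0,0,-3,0],
  ],
)

```text
time: 17.4
ee_pos: [522.4, -353.4, 156.1]
tcp_rot: [0.994, 0.108, 0.0, 0.0]
contact_force: [-0.2, 0.1, -0.6]
gripper_width: 88.3
```

```bash
python3 - <<'E'
from h import *
from go import go
grab('wrist','w5'); go(444,333.5,150,12.4)
E
```

```text
t 17.45 at [ 523.8 -354.7  161.6] yaw 12.4 w 88.3 F [-0.2 -0.6  4.4] shift cm [  6.96 -68.93   0.66] turn -0.0
```

View pics/w5.png

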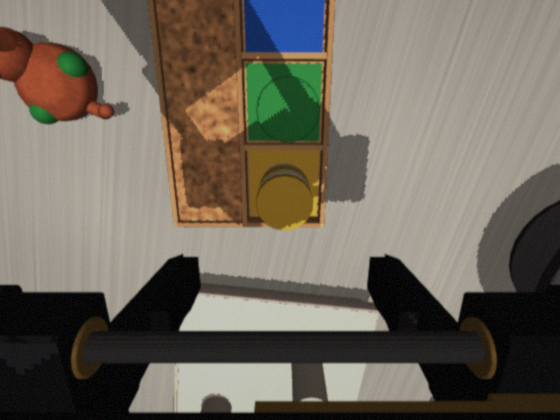

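The yellow jar stands in its bay. Next is the blue jar.

Request:
carry_out(
  deltas=[
    [1,0.2,-2,0,0],
    [1,0.35,-3.5,0,0],
    [1,0.42,-4.2,0,0],
    [1,0.42,-4.2,0,0],
    [1,0.42,-4.2,0,0],
    [1,0.42,-4.2,0,0],
    [1,0.42,-4.2,0,0],
    [1,0.42,-4.2,0,0],
    [1,0.42,-4.2,0,0],
    [1,0.42,-4.2,0,0],
  ],
)

```text
time: 18.45
ee_pos: [476.5, 38.4, 154.8]
tcp_rot: [0.994, 0.108, 0.001, 0.0]
contact_force: [1.1, -0.5, -0.2]
gripper_width: 88.1
```

Request:
carry_out(
  deltas=[
    [1,0.42,-4.2,0,0],
    [1,0.42,-4.2,0,0],
    [1,0.42,-4.2,0,0],
    [1,0.42,-4.2,0,0],
    [1,0.42,-4.2,0,0],
    [1,0.42,-4.2,0,0],
    [1,0.35,-3,0,0],
    [1,0.3,-1.5,0,0],
    [1,0.1,-0.6,0,0],
    [1,0,0,0,0],
  ],
)

```text
time: 19.45
ee_pos: [444.0, 339.5, 154.1]
tcp_rot: [0.994, 0.108, 0.0, 0.0]
contact_force: [1.0, 0.7, 0.2]
gripper_width: 88.2
```

```bash
python3 - <<'E'
from h import *
from go import go
get_image('wrist');get_image('wrist')
go(444,333.5,26,12.4); grab('wrist','w6')
E
```

```text
t 19.55 at [444.1 338.7 154.1] yaw 12.3 w 88.1 F [ 0.3 -0.2  0.4] shift cm [-0.12  0.5  12.81] turn -0.1
```

View pics/w6.png

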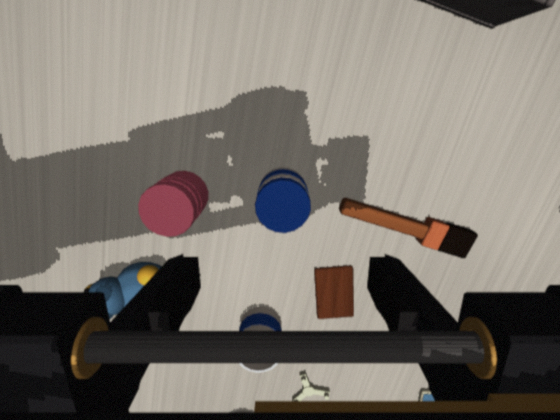

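The blue lid is at (283,200), pink at (170,205). The brush runs from its handle end at (343,205) to its head at about (458,240).

```bash
python3 - <<'E'
from ww import *
find('w6','b',(283,200),34,60)
z=load('w6'); hsv=cv2.cvtColor(z['im'],cv2.COLOR_RGB2HSV)
m=((hsv[...,1]>110)*255).astype(np.uint8); w=np.zeros_like(m); w[190:262,336:485]=255
c=max(cv2.findContours(m&w,0,2)[0],key=cv2.contourArea)
mm=np.zeros_like(m);cv2.drawContours(mm,[c],-1,255,-1); v,u=np.nonzero(mm)
P=np.array([ray(z,np.array(q,float),15)[:2] for q in zip(u,v)])
H=P[P[:,0]<P[:,0].min()+80]; vx,vy,x0,y0=cv2.fitLine(H.astype(np.float32),2,0,.01,.01).ravel()
a=np.array([vx,vy])*np.sign(vx); t=(P-[x0,y0])@a; n=(P-[x0,y0])@[-a[1],a[0]]
print('dir',np.degrees(np.arctan2(a[1],a[0])),'len',t.min(),t.max(),'mid',np.array([x0,y0])+a*(t.min()+t.max())/2,'handle pt +5 from tail80',np.array([x0,y0])+a*(t.min()+80),'n',n.min(),n.max(),len(P))
E
```

```text
b circ [282. 205.] 28 [443.4 335.7  60. ] mom [443.4 335.7  60. ]
dir -5.9278584 len -40.294472264095454 109.2007661124799 mid [578.80590457 326.6922379 ] handle pt +5 from tail80 [584.03019958 326.14979209] n -15.234186891340684 16.026246740435603 2678
```

Request:
carry_out(
  deltas=[
    [1,-0.1,0.45,1,0],
    [1,0,0,2,0],
    [1,0,0,2,0],
    [1,0,0,2,0],
    [1,0,0,2,0],
    [1,0,0,2,0],
    [1,0,0,1.3,0],
    [1,0,0,0.5,0],
    [1,0,0,0,0],
    [-1,0,0,0,0],
  ],
)

```text
time: 20.6
ee_pos: [444.1, 335.0, 26.5]
tcp_rot: [0.994, 0.108, 0.0, -0.0]
contact_force: [0.8, -0.1, 0.3]
gripper_width: 82.2
```

Request:
carry_out(
  deltas=[
    [-1,0,0,0,0],
    [-1,0,0,0,0],
    [-1,0,0,0,0],
    [-1,0,0,0,0],
    [-1,0,0,0,0],
    [-1,0,0,0,0],
    [-1,0,0,-1,0],
    [-1,0,0,-3,0],
    [-1,0,0,-3,0],
    [-1,0,0,-3,0],
  ],
)

```text
time: 21.6
ee_pos: [443.3, 335.0, 127.5]
tcp_rot: [0.994, 0.108, -0.0, 0.0]
contact_force: [0.1, 0.2, -2.6]
gripper_width: 49.0
```

```bash
python3 go.py 488.2 -196 125 12.4
```

```text
t 21.6 at [443.3 335.  127.5] yaw 12.4 w 49.0 F [ 0.1  0.2 -2.6] shift cm [-7.   52.83  0.26] turn -0.0
```

Request:
carry_out(
  deltas=[
    [-1,-0.2,1.5,0,0],
    [-1,-0.4,2.8,0,0],
    [-1,-0.45,3.5,0,0],
    [-1,-0.45,3.5,0,0],
    [-1,-0.45,3.5,0,0],
    [-1,-0.45,3.5,0,0],
    [-1,-0.45,3.5,0,0],
    [-1,-0.45,3.5,0,0],
    [-1,-0.45,3.5,0,0],
    [-1,-0.45,3.5,0,0],
  ],
)

```text
time: 22.6
ee_pos: [470.8, 8.9, 125.0]
tcp_rot: [0.994, 0.108, -0.001, -0.0]
contact_force: [0.5, -0.4, -3.0]
gripper_width: 49.0
```

Request:
carry_out(
  deltas=[
    [-1,-0.45,3.5,0,0],
    [-1,-0.45,3.5,0,0],
    [-1,-0.45,3.5,0,0],
    [-1,-0.45,3.5,0,0],
    [-1,-0.45,3.5,0,0],
    [-1,-0.3,2,0,0],
    [-1,-0.2,1,0,0],
    [-1,0,0,1,0],
    [-1,0,0,2,0],
    [-1,0,0,1,0],
  ],
)

```text
time: 23.6
ee_pos: [487.9, -193.7, 83.9]
tcp_rot: [0.994, 0.108, -0.001, -0.001]
contact_force: [-0.2, 0.4, -1.8]
gripper_width: 49.2
```

```bash
python3 - <<'E'
from ww import *
from go import go
get_image('wrist');get_image('wrist')
go(488.2,-196,34,12.4); grab('wrist','w7')
h=get_obs()['ee_pos'][2]-26.5+60
find('w7','b',(284,272),50,h)
E
```

```text
t 23.7 at [ 488.1 -194.    84.4] yaw 12.4 w 49.0 F [-1.1  0.7 -1.4] shift cm [-0.02  0.22  5.04] turn 0.0
b circ [284. 276.] 49 [ 487.6 -191.4  119. ] mom [ 487.4 -191.2  119. ]
```

View pics/w7.png

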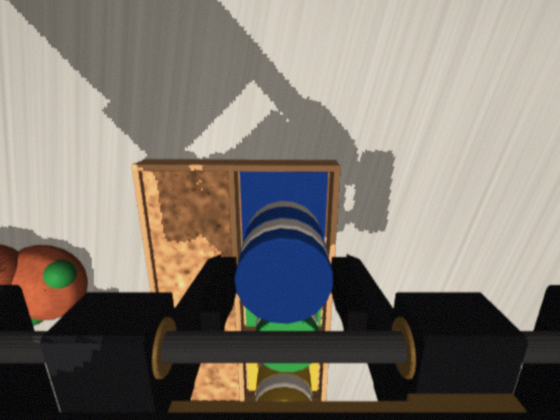

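The blue jar is held over the blue pad, with its lid at (284,276), about 3 mm short along tool y.

Request:
carry_out(
  deltas=[
    [-1,0,0.3,0,0],
    [-1,0,0,0.5,0],
    [-1,0,0,1,0],
    [-1,0,0,1,0],
    [-1,0,0,1,0],
    [-1,0,0,1,0],
    [-1,0,0,0.5,0],
    [-1,0,0,0,0],
    [-1,0,0,0,0],
    [-1,0,0,0,0],
  ],
)

```text
time: 24.75
ee_pos: [489.9, -198.5, 36.4]
tcp_rot: [0.994, 0.108, 0.0, 0.0]
contact_force: [-0.4, 0.1, -3.5]
gripper_width: 48.8
```

Request:
carry_out(
  deltas=[
    [0.7,0,0,0,0],
    [0.7,0,0,0,0],
    [0.7,0,0,0,0],
    [0.7,0,0,0,0],
    [0.7,0,0,0,0],
    [1,0,0,-1,0],
    [1,0,0,-2,0],
    [1,0,0,-3,0],
    [1,0,0,-3,0],
    [1,0,0,-3,0],
  ],
)

```text
time: 25.75
ee_pos: [489.6, -198.2, 158.1]
tcp_rot: [0.994, 0.108, 0.0, 0.0]
contact_force: [0.4, -0.4, -0.4]
gripper_width: 88.2
```

```bash
python3 go.py 584 326.2 150 84.1
```

```text
t 25.75 at [ 489.6 -198.2  158.1] yaw 12.4 w 88.2 F [ 0.4 -0.4 -0.4] shift cm [ 20.47 -49.2    0.79] turn -71.7
```

Request:
carry_out(
  deltas=[
    [1,0,0,0,-7.17],
    [1,0,0,0,-7.17],
    [1,0,0,0,-7.17],
    [1,0,0,0,-7.17],
    [1,0,0,0,-7.17],
    [1,0,0,0,-7.17],
    [1,0,0,0,-7.17],
    [1,0,0,0,-7.17],
    [1,0,0,0,-7.17],
    [1,0,0,0,-7.17],
  ],
)

```text
time: 26.75
ee_pos: [489.7, -198.3, 156.8]
tcp_rot: [0.741, 0.672, 0.0, 0.0]
contact_force: [-0.7, -0.6, -0.4]
gripper_width: 87.9
```

```bash
python3 go.py 584 326.2 130 84.1
```

```text
t 26.75 at [ 489.7 -198.3  156.8] yaw 84.4 w 87.9 F [-0.7 -0.6 -0.4] shift cm [53.12  4.25  2.67] turn 0.3
```

Request:
carry_out(
  deltas=[
    [1,2,0.15,0,0],
    [1,3,0.25,0,0],
    [1,3.6,0.3,0,0],
    [1,3.6,0.3,0,0],
    [1,3.6,0.3,0,0],
    [1,3.6,0.3,0,0],
    [1,3.6,0.3,0,0],
    [1,3.6,0.3,0,0],
    [1,3.6,0.3,0,0],
    [1,3.6,0.3,0,0],
  ],
)

```text
time: 27.75
ee_pos: [552.5, 136.5, 156.9]
tcp_rot: [0.743, 0.67, 0.0, 0.0]
contact_force: [-0.3, 0.2, 0.0]
gripper_width: 88.2
```

Request:
carry_out(
  deltas=[
    [1,3.6,0.3,0,0],
    [1,3.6,0.3,0,0],
    [1,3.6,0.25,0,0],
    [1,3.6,0.25,0,0],
    [1,2.8,0.2,0,0],
    [1,1.5,0.1,0,0],
    [1,0.5,0,0,0],
    [0.1,0,0,1,0],
    [0.1,0,0,2,0],
    [0.1,0,0,1,0],
  ],
)

```text
time: 28.75
ee_pos: [585.5, 323.1, 114.2]
tcp_rot: [0.743, 0.669, -0.001, -0.0]
contact_force: [-0.5, 0.1, -0.4]
gripper_width: 66.0
```

```bash
python3 - <<'E'
from h import *
from go import go
get_image('wrist');get_image('wrist')
go(584,326.2,5,84.1); grab('wrist','w8')
E
```

```text
t 28.85 at [585.5 323.3 114.4] yaw 84.0 w 58.3 F [-0.1 -0.9  0.5] shift cm [ 0.29 -0.14 10.94] turn -0.1
```

View pics/w8.png

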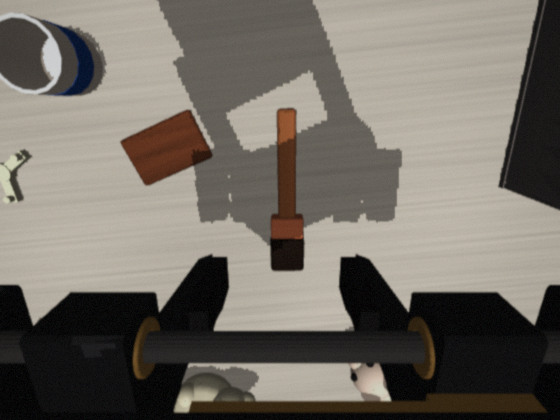

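The brush is vertical in the image at column 287, with its tail at row 109, the handle/ferrule joint at row 214 and the head end at row 270.

```bash
python3 - <<'E'
from ww import *
z=load('w8')
for uv in [(286,109),(287,214),(287,270)]: print(uv,ray(z,np.array(uv,float),16).round(1))
o=get_obs();print(o['ee_pos'],(R.from_quat(o['tcp_rot']).as_matrix()).round(2)[:,:2])
E
```

```text
(286, 109) [507.5 332.7  16. ]
(287, 214) [597.5 324.4  16. ]
(287, 270) [654.3 318.6  16. ]
[586.05619217 323.70765044 115.67465567] [[ 0.1   0.99]
 [ 0.99 -0.1 ]
 [-0.   -0.  ]]
```

Request:
carry_out(
  deltas=[
    [0.1,0.2,-0.15,1,0],
    [0.1,0,0,2,0],
    [0.1,0,0,2,0],
    [0.1,0,0,2,0],
    [0.1,0,0,2,0],
    [0.1,0,0,1,0],
    [0.1,0,0,0.6,0],
    [0.1,0,0,0.2,0],
    [0.1,0,0,0,0],
    [0.1,0,0,0,0],
  ],
)

```text
time: 29.9
ee_pos: [585.3, 326.8, 8.9]
tcp_rot: [0.743, 0.67, 0.001, 0.0]
contact_force: [0.0, -0.1, -0.3]
gripper_width: 48.7
```

```bash
python3 go.py 584 325.5 5 84.1
```

```text
t 29.9 at [585.3 326.8   8.9] yaw 84.1 w 48.7 F [ 0.  -0.1 -0.3] shift cm [-0.14 -0.12  0.39] turn -0.0
```

Request:
carry_out(
  deltas=[
    [0.1,-0.12,-0.12,0.2,0],
    [0.1,0,0,0.2,0],
    [-1,0,0,0,0],
    [-1,0,0,0,0],
    [-1,0,0,0,0],
    [-1,0,0,0,0],
    [-1,0,0,0,0],
    [-1,0,0,0,0],
    [-1,0,0,0,0],
    [-1,0,0,0,0],
  ],
)

```text
time: 30.9
ee_pos: [583.6, 325.6, 4.0]
tcp_rot: [0.743, 0.67, -0.0, -0.0]
contact_force: [-0.1, 0.3, 0.7]
gripper_width: 0.5
```

Request:
carry_out(
  deltas=[
    [-1,0,0,-0.5,0],
    [-1,0,0,-1.5,0],
    [-1,0,0,-2,0],
    [-1,0,0,-2,0],
    [-1,0,0,-2,0],
    [-1,0,0,-2,0],
    [-1,0,0,-2,0],
    [-1,0,0,-1,0],
    [-1,0,0,0,0],
    [-1,0,0,0,0],
  ],
)

```text
time: 31.9
ee_pos: [583.3, 325.5, 133.6]
tcp_rot: [0.743, 0.67, -0.0, -0.0]
contact_force: [-0.0, 0.0, -0.3]
gripper_width: 0.3
```

```bash
python3 go.py 432 -290.5 135 12.4
```

```text
t 31.9 at [583.3 325.5 133.6] yaw 84.1 w 0.3 F [-0.   0.  -0.3] shift cm [-62.83  -8.69  -0.11] turn 71.7
```

The gripper shut on nothing, so I'll look.

```bash
python3 - <<'E'
from h import *
grab('wrist','w9')
E
```

```text
(no output)
```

View pics/w9.png

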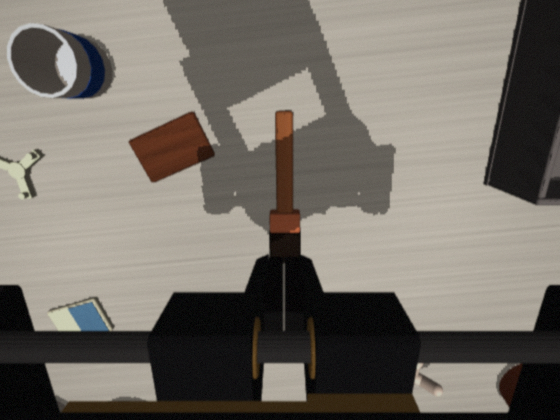

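The brush still lies on the bench, tail at (284,111) and head end at (285,256). I'll compare its position with the earlier one.

```bash
python3 - <<'E'
from ww import *
z=load('w9'); P=cloud(z)
for uv in [(284,111),(285,212),(285,256),(285,232)]: print(uv,ray(z,np.array(uv,float),16).round(1),P[uv[1],uv[0]].round(1))
z=load('w8');P=cloud(z)
for uv in [(286,115),(287,150),(287,200),(287,214),(287,235),(287,260),(310,200)]: print(uv,P[uv[1],uv[0]].round(1))
E
```

```text
(284, 111) [507.4 333.1  16. ] [507.4 333.1  16.9]
(285, 212) [600.2 324.4  16. ] [599.7 324.5  17.6]
(285, 256) [647.2 319.6  16. ] [647.3 319.6  16. ]
(285, 232) [621.  322.3  16. ] [620.8 322.3  16.6]
(286, 115) [512.  332.3  18.3]
(287, 150) [540.  330.2  18.6]
(287, 200) [583.5 325.8  18.9]
(287, 214) [596.5 324.5  18.9]
(287, 235) [617.5 322.4  17. ]
(287, 260) [643.5 319.7  16.3]
(310, 200) [591.1 346.9   1.2]
```

```bash
python3 - <<'E'
from h import *
grab('side','s1'); z=load('s1'); P=cloud(z).reshape(-1,3); o=get_obs(); print(o['ee_pos'])
s=P[(abs(P[:,0]-583)<60)&(abs(P[:,1]-325)<60)&(P[:,2]>30)&(z['d'].ravel()>0)]
print(len(s)); i=np.argsort(s[:,2])[:12]; print(s[i].round(0))
M=R.from_quat(z['o']).as_matrix()
for q in ([583,325.5,133],[583,325.5,150]):
    c=z['K']@M.T@(np.array(q)-z['p']); print(c[:2]/c[2])
uv=(c[:2]/c[2]).astype(int); im=z['im'][uv[1]-90:uv[1]+90,uv[0]-100:uv[0]+100,::-1]; cv2.imwrite('pics/s1c.png',cv2.resize(im,None,fx=3,fy=3))
E
```

```text
[583.11082722 325.37699675 132.93810257]
7554
[[576. 320. 158.]
 [575. 316. 158.]
 [575. 325. 159.]
 [576. 332. 159.]
 [576. 326. 160.]
 [575. 329. 160.]
 [577. 323. 160.]
 [576. 336. 160.]
 [575. 335. 160.]
 [575. 320. 160.]
 [574. 319. 161.]
 [575. 331. 161.]]
[128.95310086 230.4973347 ]
[126.9549168  223.35389763]
```

View pics/s1c.png

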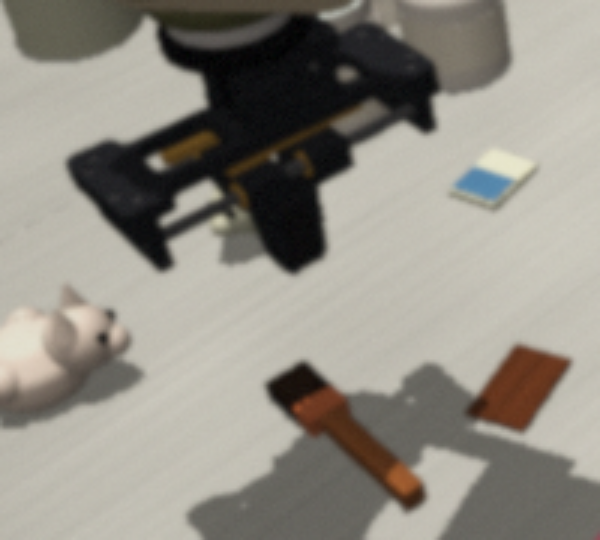

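The side view shows the fingertips around crop (293,270), about 15–25 mm above the reported TCP. The fingers therefore closed above the 18 mm brush. I'll go lower in small steps, watching the force.

Request:
carry_out(
  deltas=[
    [0.1,0,0,0,0],
    [0.1,0,0,0,0],
    [0.1,0,0,0,0],
    [0.1,0,0,2,0],
    [0.1,0,0,2.5,0],
    [0.1,0,0,2.5,0],
    [0.1,0,0,2.5,0],
    [0.1,0,0,2,0],
    [0.1,0,0,1,0],
    [0.1,0,0,0.4,0],
  ],
)

```text
time: 33.0
ee_pos: [583.3, 325.5, 4.2]
tcp_rot: [0.743, 0.67, -0.001, -0.0]
contact_force: [0.5, -0.1, -0.4]
gripper_width: 48.6
```

Request:
carry_out(
  deltas=[
    [0.1,0,0,0,0],
    [0.1,0,0,0,0],
    [0.1,0,0,0.2,0],
    [0.1,0,0,0.2,0],
    [0.1,0,0,0.2,0],
    [0.1,0,0,0.2,0],
    [0.1,0,0,0.2,0],
    [0.1,0,0,0,0],
    [0.1,0,0,0,0],
    [0.1,0,0,0,0],
  ],
)

```text
time: 34.0
ee_pos: [583.6, 325.6, -4.9]
tcp_rot: [0.743, 0.67, 0.0, 0.0]
contact_force: [0.4, -0.1, 0.5]
gripper_width: 48.4
```

```bash
python3 - <<'E'
from h import *
from go import go
grab('side','s2'); z=load('s2'); P=cloud(z).reshape(-1,3); go(584,325.5,-15,84.1)
s=P[(abs(P[:,0]-583)<30)&(abs(P[:,1]-325)<70)&(P[:,2]>8)&(P[:,2]<60)&(z['im'].reshape(-1,3).max(1)<50)]
i=np.argsort(s[:,2])[:10]; print(s[i].round(0))
uv=[128,260]; im=z['im'][200:330,30:230,::-1]; cv2.imwrite('pics/s2c.png',cv2.resize(im,None,fx=4,fy=4))
E
```

```text
t 34.05 at [583.6 325.6  -4.9] yaw 84.1 w 48.7 F [-0.7 -0.1 -0.2] shift cm [-0.    0.04  1.01] turn -0.0
[[580. 358.  23.]
 [580. 353.  24.]
 [579. 356.  24.]
 [579. 301.  24.]
 [573. 297.  25.]
 [582. 301.  25.]
 [586. 300.  25.]
 [573. 301.  25.]
 [573. 298.  25.]
 [579. 361.  26.]]
```

View pics/s2c.png

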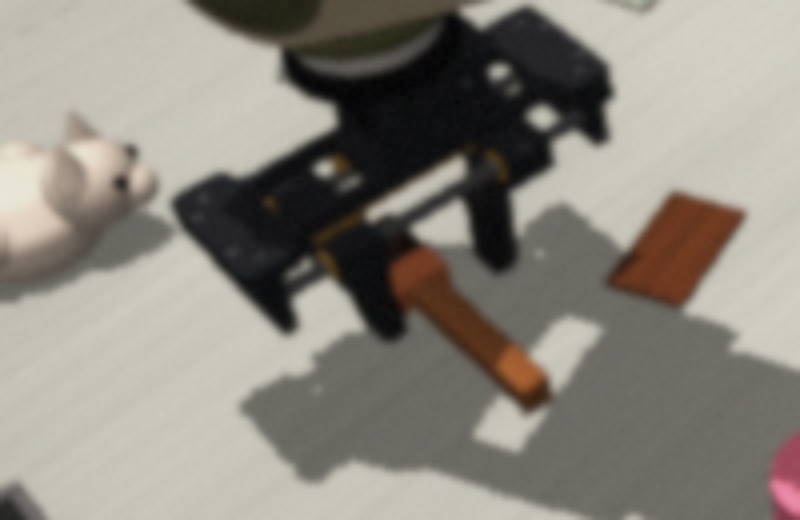

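The TCP reads −5 mm with no contact, and the fingertips straddle the handle near (385,330) and (497,265). So the true tips are about 25 mm above the reported TCP. I'll go further down gently.

Request:
carry_out(
  deltas=[
    [0.1,0,0,0.2,0],
    [0.1,0,0,0.2,0],
    [0.1,0,0,0.2,0],
    [0.1,0,0,0.2,0],
    [0.1,0,0,0.2,0],
    [0.1,0,0,0.1,0],
    [0.1,0,0,0.1,0],
    [0.1,0,0,0,0],
    [0.1,0,0,0,0],
    [0.1,0,0,0,0],
  ],
)

```text
time: 35.05
ee_pos: [583.6, 325.6, -16.9]
tcp_rot: [0.743, 0.67, 0.0, 0.0]
contact_force: [-0.4, -0.9, -0.9]
gripper_width: 48.4
```

Request:
carry_out(
  deltas=[
    [0.1,0,0,0.1,0],
    [0.1,0,0,0.1,0],
    [0.1,0,0,0,0],
    [-1,0,0,0,0],
    [-1,0,0,0,0],
    [-1,0,0,0,0],
    [-1,0,0,0,0],
    [-1,0,0,0,0],
    [-1,0,0,0,0],
    [-1,0,0,0,0],
  ],
)

```text
time: 36.05
ee_pos: [583.6, 325.6, -18.9]
tcp_rot: [0.743, 0.67, 0.0, -0.0]
contact_force: [0.7, -1.1, 0.4]
gripper_width: 15.8
```

The brush is gripped (15.8 mm). Lifting it.

Request:
carry_out(
  deltas=[
    [-1,0,0,0,0],
    [-1,0,0,-0.5,0],
    [-1,0,0,-1,0],
    [-1,0,0,-2,0],
    [-1,0,0,-2,0],
    [-1,0,0,-2,0],
    [-1,0,0,-2,0],
    [-1,0,0,-2,0],
    [-1,0,0,-1.5,0],
    [-1,0,0,0,0],
  ],
)

```text
time: 37.05
ee_pos: [584.5, 325.9, 114.2]
tcp_rot: [0.743, 0.67, 0.002, 0.001]
contact_force: [-0.3, 0.5, -0.7]
gripper_width: 15.8
```

```bash
python3 go.py 432 -290.5 111 12.4
```

```text
t 37.05 at [584.5 325.9 114.2] yaw 84.1 w 15.8 F [-0.3  0.5 -0.7] shift cm [-62.89  -8.81   0.14] turn 71.7
```

Request:
carry_out(
  deltas=[
    [-1,-1.5,-0.2,0,0],
    [-1,-3,-0.4,0,0],
    [-1,-3.6,-0.5,0,0],
    [-1,-3.6,-0.5,0,0],
    [-1,-3.6,-0.5,0,0],
    [-1,-3.6,-0.5,0,0],
    [-1,-3.6,-0.5,0,0],
    [-1,-3.6,-0.5,0,0],
    [-1,-3.6,-0.5,0,0],
    [-1,-3.6,-0.5,0,0],
  ],
)

```text
time: 38.05
ee_pos: [502.6, -2.1, 110.7]
tcp_rot: [0.743, 0.67, -0.0, -0.0]
contact_force: [0.8, -0.5, -0.3]
gripper_width: 16.0
```

Request:
carry_out(
  deltas=[
    [-1,-3.6,-0.5,0,0],
    [-1,-3.6,-0.5,0,0],
    [-1,-3.6,-0.5,0,0],
    [-1,-3.6,-0.5,0,0],
    [-1,-3.6,-0.5,0,0],
    [-1,-3.6,-0.5,0,0],
    [-1,-3.6,-0.5,0,0],
    [-1,-2.6,-0.5,0,0],
    [-1,-1.5,-0.2,0,0],
    [-1,0,0,0,0],
  ],
)

```text
time: 39.05
ee_pos: [431.1, -289.0, 110.7]
tcp_rot: [0.743, 0.669, -0.0, -0.0]
contact_force: [0.7, 0.2, 0.2]
gripper_width: 15.3
```

Request:
carry_out(
  deltas=[
    [-1,0,0,0,7.17],
    [-1,0,0,0,7.17],
    [-1,0,0,0,7.17],
    [-1,0,0,0,7.17],
    [-1,0,0,0,7.17],
    [-1,0,0,0,7.17],
    [-1,0,0,0,7.17],
    [-1,0,0,0,7.17],
    [-1,0,0,0,7.17],
    [-1,0,0,0,7.17],
  ],
)

```text
time: 40.05
ee_pos: [431.8, -286.3, 110.9]
tcp_rot: [0.994, 0.106, -0.0, -0.0]
contact_force: [-0.3, 0.1, -0.6]
gripper_width: 16.3
```

```bash
python3 go.py 432 -290.5 39 12.4
```

```text
t 40.05 at [ 431.8 -286.3  110.9] yaw 12.2 w 16.3 F [-0.3  0.1 -0.6] shift cm [-0.07  0.42  7.19] turn -0.2
```

Before lowering beside the 68 mm jar tops, I'll check the body's clearance from the s1 cloud.

```bash
python3 - <<'E'
from h import *
z=load('s1'); P=cloud(z).reshape(-1,3); M=np.array([[.103,.995],[.995,-.103]])
q=(P[:,:2]-[583.2,325.4])@M.T; dz=P[:,2]-133
dk=(z['im'].reshape(-1,3).max(1)<70)&(abs(q[:,1])<60)&(dz>10)&(dz<140)
for a in range(-110,110,10):
    s=dz[dk&(q[:,0]>=a)&(q[:,0]<a+10)]
    if len(s)>5: print(a,len(s),np.percentile(s,[1,5,50,99]).round())
im,d,_=grab('wrist','w10'); z=load('w10')
P=cloud(z); 
E
```

```text
-100 21 [119. 123. 132. 134.]
-90 191 [ 98. 107. 132. 135.]
-80 284 [ 92.  95. 129. 135.]
-70 186 [105. 107. 131. 135.]
-60 69 [105. 106. 128. 134.]
-50 66 [104. 105. 128. 138.]
-40 71 [104. 106. 129. 140.]
-30 152 [ 98. 100. 114. 140.]
-20 212 [ 37.  50. 112. 139.]
-10 338 [ 30.  34.  91. 138.]
0 209 [ 29.  32.  71. 138.]
10 383 [ 36.  42. 114. 140.]
20 272 [ 96.  99. 121. 134.]
30 200 [ 95.  99. 114. 134.]
40 130 [103. 104. 128. 134.]
50 100 [105. 105. 130. 134.]
60 141 [105. 106. 132. 135.]
70 222 [103. 107. 133. 135.]
80 319 [ 94.  97. 132. 134.]
90 155 [113. 115. 130. 134.]
```

View pics/w10.png

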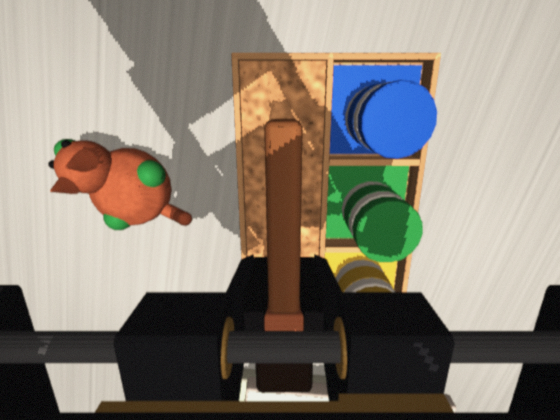

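All three jars stand on their colours, and the brush is held level over the cork bay at column 284. Body clearance is fine, with its underside about 92 mm above the reported TCP. Lowering now.

Request:
carry_out(
  deltas=[
    [-1,0,0.2,0,0],
    [-1,-0.05,0.2,1,0],
    [-1,0,0,2,0],
    [-1,0,0,2,0],
    [-1,0,0,2,0],
    [-1,0,0,1.5,0],
    [-1,0,0,1,0],
    [-1,0,0,0.5,0],
    [-1,0,0,0,0],
    [-1,0,0,0,0],
  ],
)

```text
time: 41.1
ee_pos: [432.1, -292.2, 11.4]
tcp_rot: [0.994, 0.108, 0.0, 0.0]
contact_force: [0.3, 0.3, -0.1]
gripper_width: 15.8
```

```bash
python3 go.py 432 -290.5 0 12.4
```

```text
t 41.1 at [ 432.1 -292.2   11.4] yaw 12.4 w 15.8 F [ 0.3  0.3 -0.1] shift cm [ 0.03 -0.17  1.14] turn 0.0
```

Request:
carry_out(
  deltas=[
    [-1,0,0,0.3,0],
    [-1,0,0,0.3,0],
    [-1,0,0,0.3,0],
    [-1,0,0,0.2,0],
    [-1,0,0,0,0],
    [-1,0,0,0,0],
    [-0.4,0,0,0,0],
    [-0.4,0,0,0,0],
    [-0.4,0,0,0,0],
    [-0.4,0,0,0,0],
  ],
)

```text
time: 42.1
ee_pos: [431.8, -292.1, 0.1]
tcp_rot: [0.994, 0.108, 0.0, 0.0]
contact_force: [0.0, 0.5, -0.9]
gripper_width: 26.4
```

Request:
carry_out(
  deltas=[
    [-0.4,0,0,-0.5,0],
    [-0.4,0,0,-1,0],
    [-0.4,0,0,-2,0],
    [-0.4,0,0,-2,0],
    [-0.4,0,0,-2,0],
    [-0.4,0,0,-2,0],
    [-0.4,0,0,-2,0],
    [-0.4,0,0,-2,0],
    [-0.4,0,0,-1.5,0],
    [-0.4,0,0,0,0],
  ],
)

```text
time: 43.1
ee_pos: [432.4, -292.6, 152.6]
tcp_rot: [0.994, 0.108, 0.001, 0.002]
contact_force: [1.7, -0.2, -0.8]
gripper_width: 26.5
```

Request:
carry_out(
  deltas=[
    [-0.4,-1,3,-1,0],
    [-0.4,-1,3,-1,0],
    [-0.4,-1,3,-1,0],
    [-0.4,-1,3,-1,0],
    [-0.4,-1,3,-1,0],
    [-0.4,-1,3,-1,0],
    [-0.4,-1,3,0,0],
    [-0.4,0,0,0,0],
    [-0.4,0,0,0,0],
    [-0.4,0,0,0,0],
  ],
)

```text
time: 44.1
ee_pos: [408.7, -511.0, 209.7]
tcp_rot: [0.994, 0.108, -0.0, -0.001]
contact_force: [0.1, 0.2, -0.7]
gripper_width: 26.4
```

```bash
python3 - <<'E'
from h import *
w,_,_=grab('wrist','w11'); s,_,_=grab('side','s3'); t,_,_=grab('top','t2')
o=get_obs(); print(o['time'],o['ee_pos'],o['gripper_width'],o['contact_force'])
a=cv2.resize(w,(400,300)); b=cv2.resize(t,(400,300)); c=cv2.resize(s[100:220,280:440],(400,300)); d=cv2.resize(s,(400,300))
cv2.imwrite('pics/fin.png',np.vstack([np.hstack([a,b]),np.hstack([c,d])])[:,:,::-1])
E
```

```text
44.25 [ 408.82896972 -511.231866    210.27659434] 26.487714108190442 [-0.26278173 -0.11680082  0.78773081]
```

View pics/fin.png

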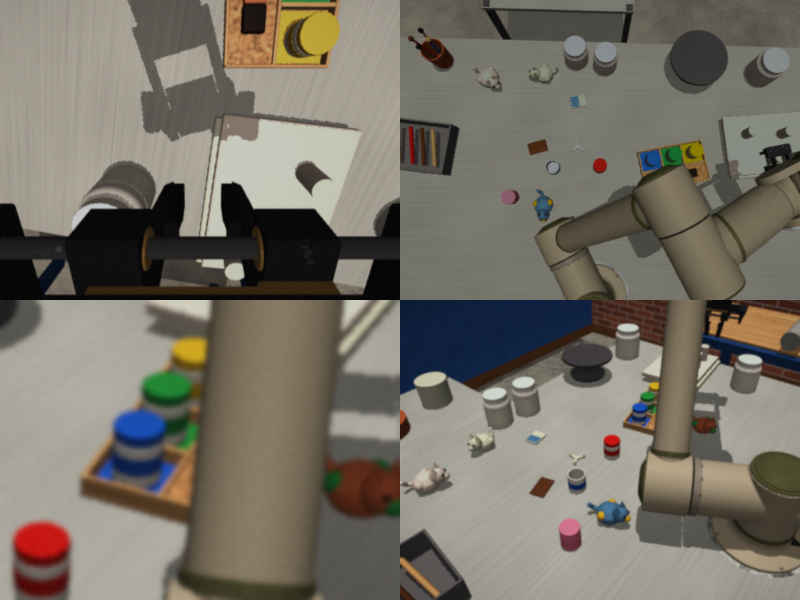

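The final composite shows three jars upright in their bays, the brush head on the cork at (252,18), and the red and open jars apparently unmoved. A numeric check follows, then hand-in.

```bash
python3 - <<'E'
from ww import *
def lid(f,col,uv,r,n):
    z=load(f);P=cloud(z);hsv=cv2.cvtColor(z['im'],cv2.COLOR_RGB2HSV);m=cv2.inRange(hsv,*map(np.array,RNG[col]))>0
    s=m&(P[...,2]>58)&(P[...,2]<90)&(np.linalg.norm(P[...,:2]-uv,axis=-1)<r); q=P[s]; print(f,n,len(q),q.mean(0).round(1), 'pad',uv)
for f in('w10','t2'):
    lid(f,'b',(488.2,-196),40,'blue');lid(f,'g',(505.2,-274.3),40,'green');lid(f,'y',(522.3,-351),40,'yellow')
c=np.array([432,-290.5]);X=np.array([.977,.214]);Y=np.array([-.214,.977])
z=load('w11');P=cloud(z);q=(P[...,:2]-c); s=(abs(q@X)<28)&(abs(q@Y)<112)&(z['im'].max(-1)<45); print('head',s.sum(),P[s].mean(0),P[s][:,2].min(),'caddy xy rel bay',(q@X)[s].min(),(q@X)[s].max(),(q@Y)[s].min(),(q@Y)[s].max())
for f in('top0','t2'):
    z=load(f);h=cv2.cvtColor(z['im'],cv2.COLOR_RGB2HSV);r=((h[...,0]<5)|(h[...,0]>176))&(h[...,1]>180)&(h[...,2]>100);v,u=np.nonzero(r[215:250,265:295]);print(f,'red',u.mean()+265,v.mean()+215)
d=[cv2.cvtColor(load(f)['im'],cv2.COLOR_RGB2GRAY)[222:247,200:228].astype(np.float32) for f in('top0','t2')];print('open jar shift px',cv2.phaseCorrelate(*d))
E
```

```text
w10 blue 4734 [ 488.5 -199.8   68.2] pad (488.2, -196)
w10 green 3438 [ 506.6 -275.4   68. ] pad (505.2, -274.3)
w10 yellow 50 [ 517.3 -330.1   59.6] pad (522.3, -351)
t2 blue 299 [ 489.  -198.8   68.9] pad (488.2, -196)
t2 green 294 [ 507.4 -275.3   68.9] pad (505.2, -274.3)
t2 yellow 297 [ 521.7 -351.8   68.8] pad (522.3, -351)
head 1317 [ 442.49730995 -347.59757248   34.07092312] 25.575077501446515 caddy xy rel bay -16.71584785073965 14.181616072287904 -75.47306509027706 -38.82924927887359
top0 red 279.5018181818182 231.00727272727272
t2 red 279.56043956043953 231.01098901098902
open jar shift px ((-0.019738113677727043, 0.5236782991241427), 0.9785820086797078)
```

```bash
python3 -c "
from workcell import *
print(hand_in())"
```

```text
the job is handed in; nothing more can be done
None
```

The caddy is packed and handed in at about 44 s. The blue, green and yellow jars stand on their own pads, and the brush lies in the cork bay. The gripper is open and clear of everything.

**Last checks:**
- **Jars:** the top camera puts the blue, green and yellow lids about 3, 2.5 and 1 mm from their pad centres. All three tops are at about 68.8 mm against 68 expected, so they are seated upright.
- **Brush:** the head, the only part the last close view showed, is centred in the bay. It lies 39 to 75 mm from the middle, with its surface at about 34 mm, as expected for lying flat on the cork.
- **Red and open jars:** the red jar shifted less than 0.1 pixel. The open jar read about 0.5 pixel (1–2 mm), probably image noise.

**What failed or disagreed:**
- **First brush grasp:** it closed on nothing. The true fingertips sit about 25 mm above the reported TCP, not at it as described. I went down to a reported −19 mm with no contact force, and the second grasp held.
- **Position readings:** the TCP and the wrist camera differed by 3–7 mm along the row of bays, well inside the 18 mm tolerance.

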